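# Pack the two-storey paint box

### The arm

A 6-joint arm with a two-finger parallel gripper is mounted at the origin on a cart in front of the work surface, level with it; the furniture and walls round the work are solid. World frame = base frame: x ahead of the robot, y to its left, z up, the work surface at z = 0. Lengths are in m, angles in degrees, forces in N, time in s.
With the tool pointing down it reaches from about 0.4 to 0.825 m from the base axis. Payload 7 kg.
Tool frame: the origin (TCP) lies at the very end of the fingers, on their centre line; the grasp point (between the pads) lies 19 mm behind it; z points along the fingers, y is the line along which they close (so a half turn about z gives the same grasp; the last joint's range is limited). The gripper opens to 88 mm and grips with 3 to 60 N. Pads are 19 mm wide; open, the fingers measure 130 mm over their backs; the gripper's body (78 mm by 193 mm) begins 47 mm behind the grasp point.
Start: joints at [93.455, 20.546, 0.682, 0, -70.136, -16.507], TCP at [0.152, 0.658, 0.199] pointing down, gripper open.
Joint ranges: [-176.03, 176.03], [-82.01, 121.73], [-58.28, 71.71], [-173.87, 95.51], [-174.79, -0.11], [-173.66, 173.66]. Speed limits (degrees/s): [136.94, 136.94, 172.46, 180, 180, 180].

### API

Orientations are given as [roll, pitch, yaw] about the fixed x, y, z axes, in that order (R = Rz(yaw) Ry(pitch) Rx(roll)).
In Python, from plant import get_state, capture, close_job, regions_of gives the robot as it stands.
- The arm moves only by the tool jog_arm, never from a script. Its argument "moves" is a list of rows, each a list of 3 entries, a list of its own where there are three numbers: the shift along the tool's x, y, z in cm, then the turn about the tool's z in degrees, then the finger opening in cm, from 0 to 8.76. A call has 1 to 12 rows; each row shifts and turns the commanded pose from where the row before left it, along the tool's axes as they then stand; what a row does not reach is not made up. A row lasts 1/8 s, in which the tool goes at most 62.5 mm and 10.7 degrees, less where a joint would pass 70% of its speed; a pose out of reach is approached as far as the arm can. A call is refused whole if a number of a shift passes 6.25 or a number of a turn 10.7, either way. A call with a gripper value outside its range is refused whole. The fingers move at their own pace and stop on an object; "newtons" is the grip in N (left out, the last holds). Time passes only in rows, so rows that do not move let the fingers close. It gives the time, the measured TCP pose, the force, the opening and the grip force at its end, in the units of the state.
- get_state(): the state, without advancing time (a new reading comes with each control period).
- capture(name): name is "scene" or "top" or "wrist"; returns a dict with "pixels" (420x560x3 uint8, blue, green, red), "mtx" (3x3 intrinsics, pixels), "world_from_camera" (4x4, takes a point from camera to world coordinates); the wrist camera has in their place "hand_eye" (4x4, takes a point from camera to tool coordinates, whose origin is the TCP and whose axes are the flange's). Camera axes: x right, y down, z forward; pixel columns grow to the right and rows downward; lengths in m; the calibration is good to about 2 mm. A picture is of the moment at which its call begins: read the wrist's pose just before it. There is no depth.
- close_job(): hands the job in; it is judged then, once.
Trained networks look in a picture, given as the dict that the camera call returned (one of the last four; its "shot" number tells which), for a name from the list of things; names that differ only in an ending like _2 or _b are one class to them, and where a whole thing is asked for, a point or a joint stands for the part that bears it (a point fixed in the world has none). Each returns a list of dicts, best first, with "confidence" (0 to 1); they miss things now and then, are a little off and sometimes report something else, mostly with a low value. They report only what shows in the picture. A call takes as long as a camera call.
- regions_of(picture, thing): "pixels" (420x560 bool, what is visible of it) and "pixel" ([column, row] in pixels, amid what is visible of it).
The state is a dict: "time_s": time; "joints": joint angles; "qd": joint speeds; "joint_torque": joint torques, N m; "tcp_pos": TCP position; "eef_rot": TCP orientation; "contact_force": force on the tool from outside, world axes, zero at the start; "moment": the same for the moment, N m; "gripper_width": finger opening in m; "gripper_force": force on a finger pad.
Only numpy, scipy, OpenCV 4.12 (cv2) and the standard library are available. Lean on these libraries where they do the work, as an engineer would, in place of code of your own. Each camera call takes 0.05 s, during which the arm holds its last target. There are 200 camera calls.

### The job

Pack the paint box: swing its top tray up and back, stand one flip-top paint pot upright in each of the two wells underneath, and bring the tray back down. Only once the tray is down, lay the white carton flat in the tray's left half (left as the robot sees it) and the black foam sanding block flat in its right half. Leave the plain screw jar and the small black carton, which do not belong in the box, where they are.

Things in the scene. Friction and masses are not known exactly. Their poses are not given: they have to be found in the camera images.
- paint_box: Fixed dark steel lower box, 104 (x) x 228 (y) x 46 mm high, open on top; origin: centre of its underside, on the plywood riser board, 80 mm above the trolley (z = 0.08 m); -x faces the robot, +y its left (turned up to 0.25 rad). Walls, floor and the divider at y = 0 are 4 mm: two wells, inside 96 (x) x 108 (y) mm, centred at y = +57 and -57 mm, covered while the tray is down.
- tray_mid (a point): Centre of the underside of the grey top tray, axes as paint_box's. Tray 104 (x) x 228 (y) mm, rim 20 mm up, walls, floor and the divider at y = 0 are 4 mm: left half (+y) and right half (-y), each inside 96 x 108 mm, centred at y = +57 and -57 mm. Tray down: this point is at (0, 0, 48) mm of paint_box.
- grip_bar (a point): Centre of the tray's black grip bar, 30 mm above tray_mid, moving with the tray. A straight bar along x over the divider: 74 mm long, 10 mm wide (y), 10 mm high, on two thin posts at its ends; each side of it is open for a finger down to the tray floor.
- swing_arm (a joint): Turn of the tray's side arms: 0 = tray down, 2.04 rad = fully back. The tray stays level and runs on an 85 mm radius arc in the box's x-z plane: at q it has moved x = 85*(sin(q-0.96)+0.819), z = 85*(cos(q-0.96)-0.574) mm, at most 36 mm up (q = 0.96), at last 145 mm back, 9 mm lower. No latch; let go, the empty tray (0.2 kg) sinks to the nearer end and rests there.
- pot_a: White squat paint pot with flip-top lid and a small tab at the lid's edge, reddish band; body 34 mm, lid 36 mm across, 38 mm high, 30 g. Origin on its underside; the round body's axis is at x = +4 mm, the tab points to -x: grip across y. Goes in a well under the tray.
- pot_b: The second flip-top pot, same shape and frame as pot_a, bluish band. Goes in the other well; which pot in which well does not matter.
- sanding_block: Black foam sanding block 32 (x) x 55 (y) x 22 mm high, 30 g, brown lower edge, larger than the black carton; origin at the centre of its underside. Goes flat in the tray's right half (-y).
- white_carton: White folded carton 38 (x) x 75 (y) x 28 mm high, 30 g, origin at the centre of its underside. Goes flat in the tray's left half (+y).
- black_carton: Look-alike of the sanding block: small black carton 26 (x) x 45 (y) x 22 mm high, origin at the centre of its underside. Does not belong: stays where it is.
- screw_jar: Look-alike of the pots: plain white round jar, screw cap, no tab, 50 mm across, 55 mm high, origin at the centre of its underside. Does not belong: stays where it is. All six loose things stand in two rows, about 88 to 95 mm apart, on a 2 mm kraft card sheet on the riser board, left of the box.

How it is judged (in metres and radians):
On the way, in this order (a step that is already met when the one before it is completed fails the run):
1. the tray is swung back off the wells (value of joint swing_arm above 1.85 rad), for 0.2 s.
2. one flip-top pot stands upright in each well, the tray still back ((((x of pot_a in the frame of paint_box between -0.045 and 0.045 m and y of pot_a in the frame of paint_box between 0.008 and 0.106 m and z of pot_a in the frame of paint_box between -0.002 and 0.012 m and angle between pot_a's own z axis and vertical below 0.2 rad) and (x of pot_b in the frame of paint_box between -0.045 and 0.045 m and y of pot_b in the frame of paint_box between -0.106 and -0.008 m and z of pot_b in the frame of paint_box between -0.002 and 0.012 m and angle between pot_b's own z axis and vertical below 0.2 rad)) or ((x of pot_a in the frame of paint_box between -0.045 and 0.045 m and y of pot_a in the frame of paint_box between -0.106 and -0.008 m and z of pot_a in the frame of paint_box between -0.002 and 0.012 m and angle between pot_a's own z axis and vertical below 0.2 rad) and (x of pot_b in the frame of paint_box between -0.045 and 0.045 m and y of pot_b in the frame of paint_box between 0.008 and 0.106 m and z of pot_b in the frame of paint_box between -0.002 and 0.012 m and angle between pot_b's own z axis and vertical below 0.2 rad))) and value of joint swing_arm above 1.5 rad), for 0.2 s.
3. the tray is down again over the pots, still empty (value of joint swing_arm below 0.08 rad and (((x of pot_a in the frame of paint_box between -0.045 and 0.045 m and y of pot_a in the frame of paint_box between 0.008 and 0.106 m and z of pot_a in the frame of paint_box between -0.002 and 0.012 m and angle between pot_a's own z axis and vertical below 0.2 rad) and (x of pot_b in the frame of paint_box between -0.045 and 0.045 m and y of pot_b in the frame of paint_box between -0.106 and -0.008 m and z of pot_b in the frame of paint_box between -0.002 and 0.012 m and angle between pot_b's own z axis and vertical below 0.2 rad)) or ((x of pot_a in the frame of paint_box between -0.045 and 0.045 m and y of pot_a in the frame of paint_box between -0.106 and -0.008 m and z of pot_a in the frame of paint_box between -0.002 and 0.012 m and angle between pot_a's own z axis and vertical below 0.2 rad) and (x of pot_b in the frame of paint_box between -0.045 and 0.045 m and y of pot_b in the frame of paint_box between 0.008 and 0.106 m and z of pot_b in the frame of paint_box between -0.002 and 0.012 m and angle between pot_b's own z axis and vertical below 0.2 rad))) and horizontal distance between each of sanding_block, white_carton and tray_mid above 0.13 m), for 0.2 s.
At the end, for the whole second after the job is handed in: Tray down (arm under 0.08 rad) over one upright pot (0.2 rad) on the floor of each well; white carton flat (0.15 rad, within 6 mm of the floor) in the tray's left half, sanding block likewise in the right; jar and black carton within 25 mm of their starts; all at rest (value of joint swing_arm below 0.08 rad and (((x of pot_a in the frame of paint_box between -0.045 and 0.045 m and y of pot_a in the frame of paint_box between 0.008 and 0.106 m and z of pot_a in the frame of paint_box between -0.002 and 0.012 m and angle between pot_a's own z axis and vertical below 0.2 rad) and (x of pot_b in the frame of paint_box between -0.045 and 0.045 m and y of pot_b in the frame of paint_box between -0.106 and -0.008 m and z of pot_b in the frame of paint_box between -0.002 and 0.012 m and angle between pot_b's own z axis and vertical below 0.2 rad)) or ((x of pot_a in the frame of paint_box between -0.045 and 0.045 m and y of pot_a in the frame of paint_box between -0.106 and -0.008 m and z of pot_a in the frame of paint_box between -0.002 and 0.012 m and angle between pot_a's own z axis and vertical below 0.2 rad) and (x of pot_b in the frame of paint_box between -0.045 and 0.045 m and y of pot_b in the frame of paint_box between 0.008 and 0.106 m and z of pot_b in the frame of paint_box between -0.002 and 0.012 m and angle between pot_b's own z axis and vertical below 0.2 rad))) and x of white_carton in the frame of tray_mid between -0.034 and 0.034 m and y of white_carton in the frame of tray_mid between 0.012 and 0.1 m and z of white_carton in the frame of tray_mid between -0.002 and 0.01 m and angle between each of white_carton, sanding_block's own z axis and vertical below 0.15 rad and x of sanding_block in the frame of tray_mid between -0.034 and 0.034 m and y of sanding_block in the frame of tray_mid between -0.1 and -0.012 m and z of sanding_block in the frame of tray_mid between -0.002 and 0.01 m and distance of each of black_carton, screw_jar from where it was at the start of the episode below 0.025 m and linear speed of each of pot_a, pot_b, sanding_block, white_carton, black_carton, screw_jar below 0.02 m/s); the robot touches nothing.
It fails at once if the screw jar or the black carton is moved by 25 mm or more, or tipped over (distance of any of black_carton, screw_jar from where it was at the start of the episode above 0.025 m or angle between any of black_carton, screw_jar's own z axis and vertical above 0.5 rad).
It also fails if it takes over 134 s, if anything falls off the work surface, if the arm or the gripper's body presses on something with over 40 N, if the wrist force passes 120 N, or if a joint passes its speed limit or range.

## Working session

There is one attempt and no reset: what is moved stays moved. The work goes in short steps, Python scripts to look and compute and a tool call to move; the robot and the scene stay as the last step left them, time stands still between calls to the robot, and variables do not carry over. Pictures are saved under pics/ and viewed, at most 14 in all, crops included, and the job is handed in when it is done.

Besides the shell and the picture viewer there is one more tool, called after "Request:" as name([rows], argument=value, ...), one row to a line, values as JSON. jog_arm: Moves the arm, as the interface text tells. Its arguments: {"type":"object","properties":{"moves":{"type":"array"},"newtons":{"type":"number"}},"required":["moves"]}

```bash
mkdir -p pics; ls
cat > h.py <<'E'
import numpy as np, cv2
from plant import get_state, capture, close_job, regions_of
from scipy.spatial.transform import Rotation as R
def cam(p,s=None):
    if 'world_from_camera' in p: return p['mtx'],p['world_from_camera']
    T=np.eye(4);T[:3,:3]=R.from_euler('xyz',s['eef_rot'],degrees=True).as_matrix();T[:3,3]=s['tcp_pos']
    return p['mtx'],T@p['hand_eye']
def ray(K,T,uv,z):
    d=T[:3,:3]@np.linalg.inv(K)@np.array([uv[0],uv[1],1.]);o=T[:3,3]
    return o+d*(z-o[2])/d[2]
def proj(K,T,P):
    P=np.atleast_2d(P);c=(P-T[:3,3])@T[:3,:3];q=c@K.T
    return q[:,:2]/q[:,2:]
E
python3 - <<'E'
from h import *
s=get_state();print(s)
for n in("scene","top","wrist"):
    p=capture(n);cv2.imwrite(f"pics/{n}0.png",p['pixels']);K,T=cam(p,s);print(n,K[0,0],T.round(3).tolist())
    for t in("paint_box","grip_bar","pot_a","sanding_block","white_carton","black_carton","screw_jar"):
        for r in regions_of(p,t)[:3]:
            m=r['pixels'].astype(np.uint8);print(t,round(r['confidence'],2),np.round(r['pixel']),m.sum(),ray(K,T,r['pixel'],.1).round(3))
E
```

```text
pics
{'time_s': 0.0, 'joints': array([ 9.34574082e+01,  2.05910251e+01,  6.35062846e-01, -1.80395739e-02,
       -7.01364924e+01, -1.65074145e+01]), 'qd': array([-0.0504508 ,  0.05844677, -0.00123699,  0.04441968,  0.03929143,
       -0.03136828]), 'joint_torque': array([ 5.16867863e-05, -5.82704008e+01,  2.93071014e+01,  6.99741930e+00,
        7.19486197e-03, -1.48699041e-04]), 'tcp_pos': array([0.1523327 , 0.65705036, 0.19804369]), 'eef_rot': array([ 1.79906537e+02, -1.00127381e-02, -1.30561414e+01]), 'contact_force': array([-0.21700649, -0.16842583,  0.37787601]), 'moment': array([-0.03446482,  0.01054668,  0.02572249]), 'gripper_force': 0.0, 'gripper_width': 0.0877070446106702}
scene 412.6233970532219 [[-0.856, -0.332, 0.395, 0.154], [-0.516, 0.533, -0.67, 0.558], [0.012, -0.778, -0.628, 0.68], [0.0, 0.0, 0.0, 1.0]]
paint_box 0.74 [332. 175.] 4367 [ 0.495 -0.249  0.1  ]
grip_bar 0.88 [337. 168.] 2790 [ 0.496 -0.284  0.1  ]
pot_a 0.97 [197. 284.] 416 [0.547 0.206 0.1  ]
pot_a 0.53 [286. 239.] 348 [0.471 0.016 0.1  ]
sanding_block 0.79 [243. 230.] 436 [0.563 0.039 0.1  ]
white_car
[... 308 characters left out ...]
3, 0.985], [0.0, 0.0, 0.0, 1.0]]
paint_box 0.76 [410. 221.] 7686 [ 0.49  -0.248  0.1  ]
grip_bar 0.96 [409. 224.] 6965 [ 0.485 -0.246  0.1  ]
pot_a 0.82 [273. 232.] 252 [0.474 0.023 0.1  ]
pot_a 0.54 [182. 200.] 310 [0.542 0.203 0.1  ]
sanding_block 0.56 [267. 186.] 498 [0.568 0.033 0.1  ]
white_carton 0.55 [410. 222.] 6812 [ 0.488 -0.248  0.1  ]
white_carton 0.32 [183. 244.] 618 [0.455 0.2   0.1  ]
black_carton 0.62 [230. 243.] 326 [0.455 0.107 0.1  ]
screw_jar 0.86 [184. 242.] 617 [0.459 0.197 0.1  ]
screw_jar 0.71 [270. 232.] 301 [0.475 0.028 0.1  ]
wrist 312.84467117021904 [[-0.226, -0.937, -0.265, 0.224], [-0.974, 0.218, 0.059, 0.64], [0.002, 0.271, -0.962, 0.383], [0.0, 0.0, 0.0, 1.0]]
```

View pics/top0.png

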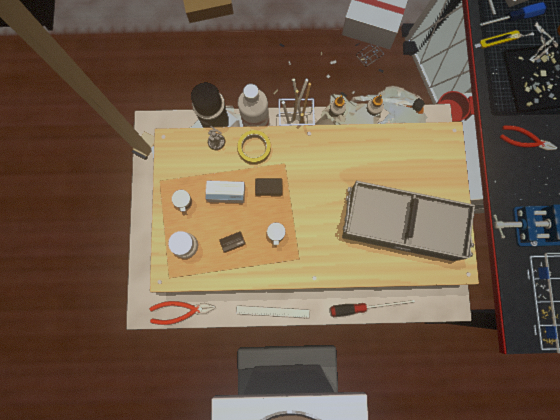

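View pics/scene0.png

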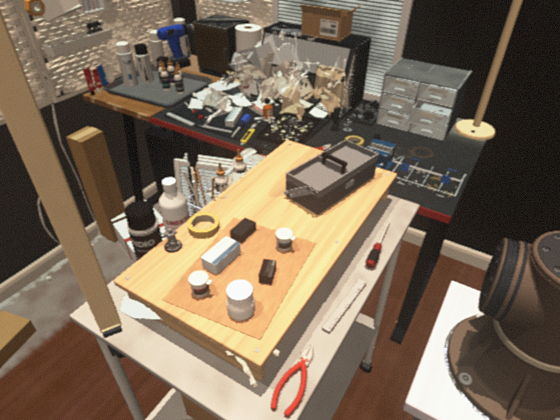

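The top view shows the pots at (182,200) and (276,233), carton (225,191), sanding block (268,187), jar (182,243), black carton (232,242) and tray centre about (409,222), turned slightly. The scene view agrees, and the handle runs along x. Next I'll fit the poses with silhouettes.

```bash
cat >> h.py <<'E'
from scipy.optimize import minimize
def box(lx,ly,h,z0=0): return np.array([[a*lx/2,b*ly/2,z] for a in(-1,1) for b in(-1,1) for z in(z0,z0+h)])
def cyl(d,h,cx=0): 
    t=np.linspace(0,6.28,25)[:-1];return np.array([[cx+d/2*np.cos(a),d/2*np.sin(a),z] for a in t for z in(0,h)])
def sil(K,T,P,s=4):
    m=np.zeros((420*s,560*s),np.uint8);q=(proj(K,T,P)*s+s/2-.5)
    cv2.fillConvexPoly(m,cv2.convexHull(q.astype(np.float32)).round().astype(np.int32),1);return m
def place(pts,x,y,yaw,z): 
    c,s=np.cos(yaw),np.sin(yaw);return pts@np.array([[c,s,0],[-s,c,0],[0,0,1]])+[x,y,z]
def fit(views,pts,z,x0,yaws=(0,)):
    big=[(K,T,cv2.resize(m.astype(np.uint8),None,fx=4,fy=4,interpolation=0)) for K,T,m in views]
    def f(v):
        e=0
        for K,T,m in big:
            s=sil(K,T,place(pts,v[0],v[1],v[2],z));e-=(s&m).sum()/max(1,(s|m).sum())
        return e/len(big)
    rs=[minimize(f,[x0[0],x0[1],y],method='Nelder-Mead',options=dict(initial_simplex=np.array([[x0[0],x0[1],y],[x0[0]+.015,x0[1],y],[x0[0],x0[1]+.015,y],[x0[0],x0[1],y+.2]]),xatol=1e-4,fatol=1e-4)) for y in yaws]
    r=min(rs,key=lambda r:r.fun);return r.x,-r.fun
def goto(s,pos,yaw,w,n=None):
    "rows along the tool axes from state s to pos,yaw(deg)"
    y0=s['eef_rot'][2];d=(y0-yaw+90)%180-90
    v=R.from_euler('xyz',[180,0,y0],degrees=True).as_matrix().T@(np.array(pos)-s['tcp_pos'])*100
    print('shift cm',v.round(2),'turn',round(d,1),'len',np.linalg.norm(v).round(1))
E
python3 - <<'E'
from h import *
c={n:capture(n) for n in("top","scene")}
def near(n,t,x0):
    p=c[n];K,T=cam(p);b=None
    for r in regions_of(p,t):
        P=ray(K,T,r['pixel'],.1)
        if np.hypot(*(P[:2]-x0))<.06: return K,T,r['pixels']
D=np.pi/180
for name,t,pts,z,x0,yw in[("tray","grip_bar",box(.104,.228,.02),.128,(.48,-.25),(0,-.2)),("pbox","paint_box",box(.104,.228,.068),.08,(.48,-.25),(0,-.2)),
 ("potF","pot_a",cyl(.034,.038),.082,(.474,.023),(0,)),("potB","pot_a",cyl(.034,.038),.082,(.545,.204),(0,)),
 ("sand","sanding_block",box(.032,.055,.022),.082,(.565,.035),(-.2,.2)),("white","white_carton",box(.038,.075,.028),.082,(.56,.12),(-.2,.2)),
 ("black","black_carton",box(.026,.045,.022),.082,(.455,.11),(-.2,.2,.5)),("jar","screw_jar",cyl(.05,.055),.082,(.46,.197),(0,))]:
    V={n:near(n,t,x0) for n in c};V={k:v for k,v in V.items() if v}
    for k,v in list(V.items())+[("both",0)]:
        r,q=fit([v] if v else list(V.values()),pts,z,x0,yw) if V else (0,0); print(name,k,np.round(r,4) if V else None,round(q,2))
E
```

```text
tray top [ 0.487  -0.2359 -0.2296] 0.97
tray scene [ 0.4882 -0.2352 -0.2198] 0.95
tray both [ 0.4877 -0.2355 -0.228 ] 0.96
pbox top [ 0.4873 -0.2357 -0.2314] 0.97
pbox scene [ 0.4891 -0.234  -0.2257] 0.98
pbox both [ 0.488  -0.2343 -0.2303] 0.97
potF top [0.4736 0.0169 0.0989] 0.89
potF scene [0.4753 0.0168 0.2167] 0.89
potF both [0.4749 0.017  0.2556] 0.88
potB top [0.5428 0.2024 0.1676] 0.91
potB scene [0.545  0.2026 0.0691] 0.9
potB both [0.5434 0.203  0.1593] 0.89
sand top [ 0.5682  0.0303 -0.0233] 0.95
sand scene [5.682e-01 3.310e-02 1.000e-04] 0.94
sand both [ 0.5682  0.0323 -0.019 ] 0.93
white top [ 0.5592  0.1171 -0.044 ] 0.94
white scene [ 0.5609  0.119  -0.0283] 0.94
white both [ 0.5598  0.1179 -0.0701] 0.92
black top [0.4577 0.1044 0.313 ] 0.92
black scene [0.4603 0.1055 0.401 ] 0.92
black both [0.4591 0.1048 0.3478] 0.89
jar top [0.4522 0.195  0.2502] 0.86
jar scene [0.4553 0.1984 0.109 ] 0.87
jar both [0.4544 0.1982 0.2027] 0.86
```

Run:
```python
from h import *
a=capture("top");b=capture("scene");Ka,Ta=cam(a);Kb,Tb=cam(b)
for z in(0,.05,.08,.15,.3): print(z,ray(Ka,Ta,(142,152),z).round(3),ray(Kb,Tb,(103,330),z).round(3))
s=get_state();y=-13.1
goto(s,[.5,.2,.30],y,8.7)
s2=dict(s);s2['tcp_pos']=np.array([.5,.2,.3]);goto(s2,[.4878,-.235,.30],y,8.7)
```

```text
0 [0.678 0.317 0.   ] [0.692 0.328 0.   ]
0.05 [0.661 0.302 0.05 ] [0.653 0.345 0.05 ]
0.08 [0.651 0.292 0.08 ] [0.629 0.355 0.08 ]
0.15 [0.628 0.27  0.15 ] [0.573 0.379 0.15 ]
0.3 [0.578 0.223 0.3  ] [0.455 0.429 0.3  ]
shift cm [ 44.19  36.72 -10.11] turn 0.0 len 58.3
shift cm [ 8.63 42.65  0.  ] turn 0.0 len 43.5
```

Request:
jog_arm([
  [[4.4,3.7,-1.0],0,8.7],
  [[4.4,3.7,-1.0],0,8.7],
  [[4.4,3.7,-1.0],0,8.7],
  [[4.4,3.7,-1.0],0,8.7],
  [[4.4,3.7,-1.0],0,8.7],
  [[4.4,3.7,-1.0],0,8.7],
  [[4.4,3.7,-1.0],0,8.7],
  [[4.4,3.7,-1.0],0,8.7],
  [[4.4,3.7,-1.0],0,8.7],
  [[4.4,3.7,-1.0],0,8.7],
  [[0,0,0],0,8.7],
])

```text
time_s: 3.58
tcp_pos: [0.4995, 0.1949, 0.2997]
eef_rot: [-180.0, -0.1, -13.3]
contact_force: [-0.0, 0.2, -0.0]
gripper_width: 0.087
gripper_force: 0.0
```

Run:
```python
from h import *
s=get_state();p=capture("wrist");K,T=cam(p,s);cv2.imwrite("pics/w1.png",p['pixels'])
np.savez("w1.npz",K=K,T=T)
print(proj(K,T,[[.4749,.017,.12],[.5434,.203,.12],[.568,.032,.104],[.56,.118,.11],[.459,.105,.104],[.454,.198,.137]]).round())
```

```text
[[431. 170.]
 [263. 150.]
 [403.  92.]
 [332. 117.]
 [356. 197.]
 [285. 225.]]
```

View pics/w1.png

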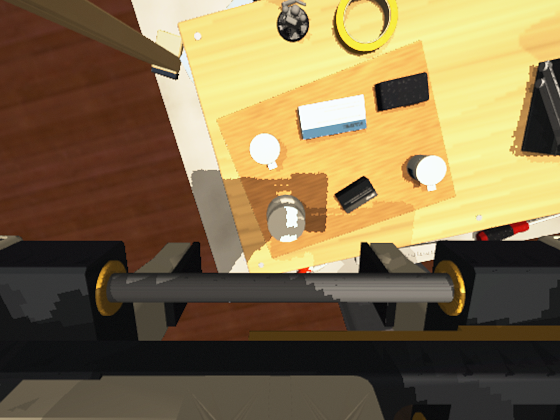

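Request:
jog_arm([
  [[1.05,5.25,0],0,6],
  [[1.05,5.25,0],0,6],
  [[1.05,5.25,0],0,6],
  [[1.05,5.25,0],0,6],
  [[1.05,5.25,0],0,6],
  [[1.05,5.25,0],0,6],
  [[1.05,5.25,0],0,6],
  [[1.05,5.25,0],0,6],
  [[0,0,0],0,6],
  [[0,0,0],0,6],
])

```text
time_s: 4.88
tcp_pos: [0.4845, -0.2296, 0.2986]
eef_rot: [-180.0, 0.0, -13.0]
contact_force: [-0.2, 1.2, 0.6]
gripper_width: 0.0603
gripper_force: 0.0
```

The wrist view matches the projections. The pots are at (431,170) and (264,149), with tabs at (430,187) and (271,165). Now I'll check the bar from here.

Run:
```python
from h import *
d=np.load("w1.npz")
for c,t in(((431,170),(430,187)),((264,149),(271,165))):
    v=ray(d['K'],d['T'],c,.118)-ray(d['K'],d['T'],t,.118);print(np.degrees(np.arctan2(v[1],v[0])),np.linalg.norm(v))
s=get_state();p=capture("wrist");K,T=cam(p,s)
im=p['pixels'].copy()
B=place(np.array([[-.037,0,.083],[.037,0,.083],*[[a*.052,b*.114,.068] for a,b in((-1,-1),(-1,1),(1,1),(1,-1))]]),.4878,-.2355,-.229,.08)
for q in proj(K,T,B): cv2.circle(im,tuple(int(v) for v in q.round()),3,(0,0,255),1)
cv2.imwrite("pics/w2.png",im)
goto(s,[.4878,-.2355,.142],-13.1,6)
```

```text
-9.217662525762684 0.02044959112556032
9.919649440509986 0.02013119345373222
shift cm [ 0.46  0.5  15.66] turn 0.1 len 15.7
```

View pics/w2.png

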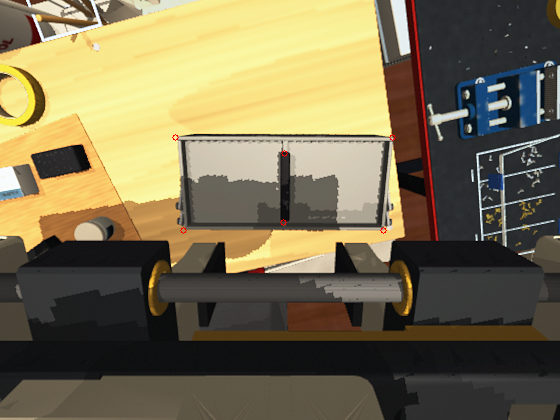

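The overlay sits on the tray's corners and on the bar, from (285,153) to (283,222). Descending to grip it.

Request:
jog_arm([
  [[0.2,0.25,3],0,6],
  [[0.25,0.25,3],0,6],
  [[0,0,3],0,6],
  [[0,0,3],0,6],
  [[0,0,2],0,6],
  [[0,0,1.6],0,6],
  [[0,0,0],0,6],
  [[0,0,0],0,0.5],
  [[0,0,0],0,0.5],
  [[0,0,0],0,0.5],
  [[0,0,0],0,0.5],
  [[0,0,0],0,0.5],
], newtons=25)

```text
time_s: 6.42
tcp_pos: [0.4877, -0.2363, 0.143]
eef_rot: [-180.0, -0.0, -13.1]
contact_force: [0.5, 0.3, 0.5]
gripper_width: 0.0155
gripper_force: 0.0
```

Run:
```python
import numpy as np
q=np.linspace(0,2.04,23);x=8.5*(np.sin(q-.96)+.819);z=8.5*(np.cos(q-.96)-.574)
print(np.c_[np.diff(x),-np.diff(z)].round(2).tolist())
```

```text
[[0.48, -0.62], [0.54, -0.58], [0.59, -0.52], [0.63, -0.47], [0.67, -0.41], [0.71, -0.34], [0.74, -0.28], [0.76, -0.21], [0.78, -0.13], [0.79, -0.06], [0.79, 0.01], [0.78, 0.08], [0.77, 0.16], [0.75, 0.23], [0.73, 0.3], [0.7, 0.36], [0.66, 0.43], [0.62, 0.48], [0.57, 0.54], [0.52, 0.59], [0.46, 0.64], [0.4, 0.68]]
```

Finish closing, then follow the arc.

Request:
jog_arm([
  [[0,0,0],0,0.5],
  [[0,0,0],0,0.5],
  [[0,0,0],0,0.5],
  [[0.48,0,-0.62],0,0.5],
  [[0.54,0,-0.58],0,0.5],
  [[0.59,0,-0.52],0,0.5],
  [[0.63,0,-0.47],0,0.5],
  [[0.67,0,-0.41],0,0.5],
  [[0.71,0,-0.34],0,0.5],
  [[0.74,0,-0.28],0,0.5],
])

```text
time_s: 7.68
tcp_pos: [0.5307, -0.2462, 0.1753]
eef_rot: [180.0, 0.0, -13.0]
contact_force: [-1.2, -0.1, 0.3]
gripper_width: 0.0049
gripper_force: 0.0
```

Run:
```python
from h import *
s=get_state();print(s['gripper_width'],s['tcp_pos'])
a=capture("wrist")['pixels'];b=capture("scene")['pixels']
cv2.imwrite("pics/m3.png",np.hstack([a[100:320,100:460],cv2.resize(b[100:260,230:430],None,fx=1.375,fy=1.375)]))
```

```text
0.004850384748750498 [ 0.53071356 -0.24622691  0.17527535]
```

View pics/m3.png

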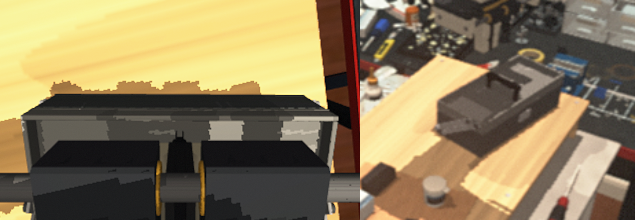

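Run:
```python
from h import *
b=capture("scene");a=capture("top")['pixels']
print([ (r['confidence'],r['pixel']) for r in regions_of(b,"grip_bar")])
cv2.imwrite("pics/m4.png",np.hstack([cv2.resize(b['pixels'],(400,300)),cv2.resize(a,(400,300))]))
```

```text
[]
```

View pics/m4.png

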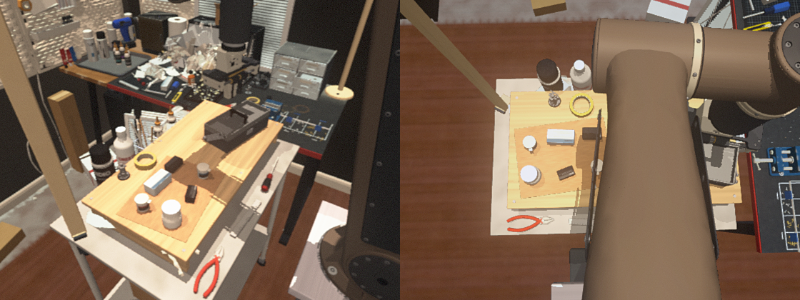

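Run:
```python
from h import *
p=capture("scene");b=p['pixels'].copy();K,T=cam(p);b0=b.copy()
for q,c in((0,(0,0,255)),(.72,(0,255,0))):
    dx=.085*(np.sin(q-.96)+.819);dz=.085*(np.cos(q-.96)-.574)
    P=place(np.array([[-.052,-.114,.068],[-.052,.114,.068],[.052,.114,.068],[.052,-.114,.068]])+[dx,0,dz],.4878,-.2355,-.229,.08)
    cv2.polylines(b,[(proj(K,T,P)*16).round().astype(np.int32)],True,c,1,cv2.LINE_AA,4)
f=lambda i:cv2.resize(i[110:240,270:400],None,fx=3,fy=3,interpolation=cv2.INTER_CUBIC)
cv2.imwrite("pics/m5.png",np.hstack([f(b),f(b0)]))
```

```text
(no output)
```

View pics/m5.png

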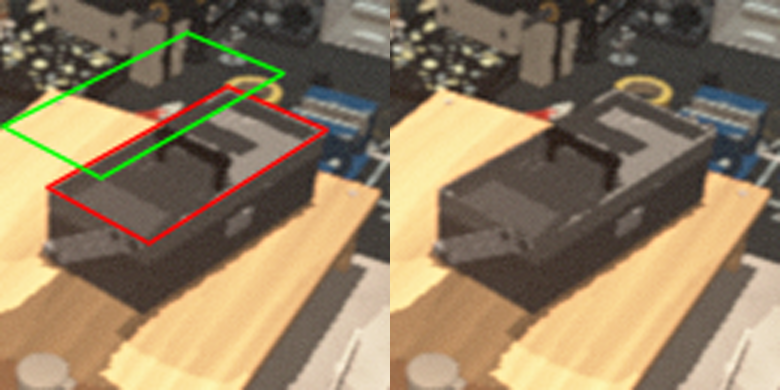

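The tray is still down (red outline), so the fingers slipped off the bar. I'll go back and grip again, this time confirming the force before moving.

Request:
jog_arm([
  [[0,0,-1.5],0,3],
  [[-2.2,0,0],0,3],
  [[-2.16,0,0],0,3],
  [[0,0,2],0,3],
  [[0,0,2],0,3],
  [[0,0,1.1],0,3],
  [[0,0,0],0,0.3],
  [[0,0,0],0,0.3],
  [[0,0,0],0,0.3],
  [[0,0,0],0,0.3],
  [[0,0,0],0,0.3],
  [[0,0,0],0,0.3],
], newtons=40)

```text
time_s: 9.48
tcp_pos: [0.4878, -0.2363, 0.1392]
eef_rot: [-180.0, -0.0, -13.1]
contact_force: [0.6, 0.0, 0.4]
gripper_width: 0.0027
gripper_force: 0.0
```

Run:
```python
from h import *
p=capture("scene");b=p['pixels'];w=capture("wrist")['pixels'];K,T=cam(p);s=get_state()
B=place(np.array([[-.037,0,.083],[.037,0,.083]]),.4878,-.2355,-.229,.08)
print(proj(K,T,np.vstack([s['tcp_pos'],B])),s['gripper_width'])
cv2.imwrite("pics/m6.png",np.hstack([cv2.resize(b[90:220,280:400],None,fx=3.3,fy=3.3,interpolation=cv2.INTER_CUBIC),cv2.resize(w[140:380,180:380],None,fx=1.7875,fy=1.7875)[:429]]))
```

```text
[[333.3976042  165.01000467]
 [346.39671988 162.59696582]
 [322.2796662  151.06200832]] 0.0033507018188209817
```

View pics/m6.png

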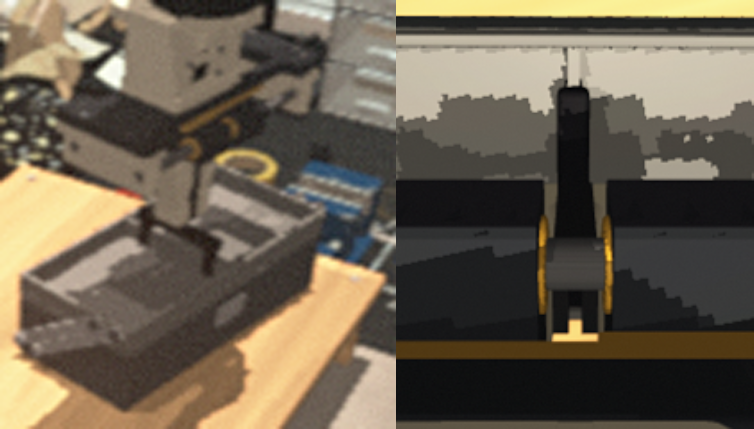

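Request:
jog_arm([
  [[0,0,0],0,3],
  [[0,0,0],0,3],
  [[0,0,0],0,3],
  [[0,0,0],0,3],
  [[0,0,0],0,3],
])

```text
time_s: 10.2
tcp_pos: [0.4878, -0.2363, 0.1392]
eef_rot: [180.0, 0.0, -13.1]
contact_force: [0.1, 0.7, -0.9]
gripper_width: 0.03
gripper_force: 0.0
```

Run:
```python
from h import *
p=capture("scene");b=p['pixels'].copy();K,T=cam(p);s=get_state();print(s['gripper_width'],s['tcp_pos'])
Rm=R.from_euler('xyz',s['eef_rot'],degrees=True).as_matrix()
g=s['gripper_width']/2
f=lambda i:cv2.resize(i[120:200,295:375],None,fx=5,fy=5,interpolation=cv2.INTER_CUBIC)
o=f(b)
for sg in(-1,1):
    P=s['tcp_pos']+(Rm@np.array([[a,sg*g,zz] for a,zz in((-.0095,-.019),(-.0095,0),(.0095,0),(.0095,-.019))]).T).T
    q=(proj(K,T,P)-[295,120])*5
    cv2.polylines(b,[],True,(0,0,255)); oo=o if sg<0 else o
    cv2.polylines(o,[q.round().astype(np.int32)],True,(0,0,255) if sg<0 else (0,255,0),1)
cv2.imwrite("pics/m7.png",np.hstack([o,f(p['pixels'])]))
```

```text
0.030049498130367655 [ 0.48776039 -0.23628393  0.13915432]
```

View pics/m7.png

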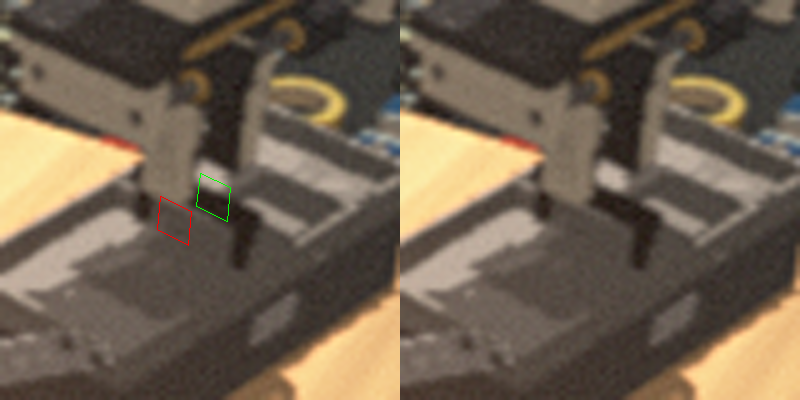

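Run:
```python
from h import *
s=get_state();p=capture("wrist");b=p['pixels'].copy();K=p['mtx'];H=p['hand_eye'];print(H.round(4).tolist())
for z,c in((0,(0,0,255)),(-.02,(0,255,0))):
  for sg in(-1,1):
    P=np.array([[a,sg*y,z] for a,y in((-.0095,.015),(-.0095,.036),(.0095,.036),(.0095,.015))])
    q=proj(K,H,P);print(z,q.round().tolist());cv2.polylines(b,[q.round().astype(np.int32)],True,c,1)
cv2.imwrite("pics/w8.png",b)
```

```text
[[-0.0002, -0.9624, -0.2715, 0.0736], [1.0, -0.0004, 0.0004, 0.0011], [-0.0005, -0.2715, 0.9624, -0.1848], [0.0, 0.0, 0.0, 1.0]]
0 [[255.0, 255.0], [222.0, 255.0], [220.0, 227.0], [254.0, 227.0]]
0 [[301.0, 255.0], [334.0, 255.0], [336.0, 227.0], [302.0, 227.0]]
-0.02 [[252.0, 269.0], [216.0, 269.0], [214.0, 238.0], [251.0, 238.0]]
-0.02 [[304.0, 269.0], [340.0, 269.0], [342.0, 238.0], [304.0, 238.0]]
```

View pics/w8.png

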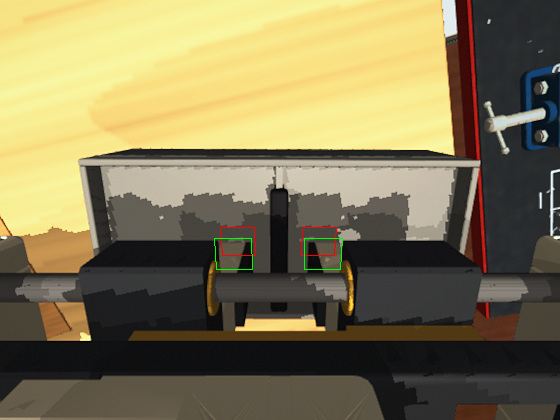

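The real fingertips sit about 20-25 mm short of the reported TCP: they match the green outlines at rows 238-240, and in the scene view the tips end at bar height. I'll go about 2 cm lower and close again.

Request:
jog_arm([
  [[0,0,1],0,3],
  [[0,0,0.6],0,3],
  [[0,0,0.4],0,3],
  [[0,0,0],0,0.5],
  [[0,0,0],0,0.5],
  [[0,0,0],0,0.5],
  [[0,0,0],0,0.5],
  [[0,0,0],0,0.5],
], newtons=40)

```text
time_s: 11.3
tcp_pos: [0.4881, -0.2358, 0.1194]
eef_rot: [-180.0, -0.0, -13.0]
contact_force: [1.1, 5.1, 1.9]
gripper_width: 0.0095
gripper_force: 40.0
```

The bar is gripped (9.5 mm, 40 N). Swinging along the arc.

Request:
jog_arm([
  [[0.48,0,-0.62],0,0.5],
  [[0.54,0,-0.58],0,0.5],
  [[0.59,0,-0.52],0,0.5],
  [[0.63,0,-0.47],0,0.5],
  [[0.67,0,-0.41],0,0.5],
  [[0.71,0,-0.34],0,0.5],
  [[0.74,0,-0.28],0,0.5],
  [[0.76,0,-0.21],0,0.5],
  [[0.78,0,-0.13],0,0.5],
  [[0.79,0,-0.06],0,0.5],
  [[0.79,0,0.01],0,0.5],
])

```text
time_s: 12.68
tcp_pos: [0.5608, -0.253, 0.1555]
eef_rot: [-180.0, 0.0, -13.0]
contact_force: [-1.1, 4.3, -0.5]
gripper_width: 0.0095
gripper_force: 40.0
```

Request:
jog_arm([
  [[0.78,0,0.08],0,0.5],
  [[0.77,0,0.16],0,0.5],
  [[0.75,0,0.23],0,0.5],
  [[0.73,0,0.3],0,0.5],
  [[0.7,0,0.36],0,0.5],
  [[0.66,0,0.43],0,0.5],
  [[0.62,0,0.48],0,0.5],
  [[0.57,0,0.54],0,0.5],
  [[0.52,0,0.59],0,0.5],
  [[0.46,0,0.64],0,0.5],
  [[0.3,0,0.5],0,0.5],
  [[0,0,0],0,0.5],
])

```text
time_s: 14.18
tcp_pos: [0.6283, -0.2689, 0.1115]
eef_rot: [180.0, -0.1, -13.0]
contact_force: [4.5, 2.8, -1.7]
gripper_width: 0.0097
gripper_force: 40.0
```

The tray is swung back. Now release, and go to the front pot.

Request:
jog_arm([
  [[0,0,0],0,3],
  [[0,0,0],0,3],
  [[0,0,0],0,3],
  [[0,0,0],0,3],
  [[0,0,-2.5],0,3],
  [[0,0,-4],0,4.6],
  [[0,0,-4],0,4.6],
  [[0,0,0],0,4.6],
])

```text
time_s: 15.18
tcp_pos: [0.6293, -0.2694, 0.2216]
eef_rot: [180.0, -0.4, -13.0]
contact_force: [0.0, -0.1, -0.7]
gripper_width: 0.0456
gripper_force: 0.0
```

Run:
```python
from h import *
s=get_state();print(s['joints'].round(),s['tcp_pos'])
goto(s,[.4749,.017,.20],-9,5)
p=capture("top");K,T=cam(p)
for r in regions_of(p,"grip_bar")[:2]:
    print(r['confidence'],fit([(K,T,r['pixels'])],box(.104,.228,.02),.119,(.63,-.27),(-.23,)))
```

```text
[ -7.  21.   4.   0. -73.  84.] [ 0.62925293 -0.26940326  0.22158565]
shift cm [-21.5  -24.42   2.16] turn -4.0 len 32.6
0.78 (array([ 0.63038255, -0.27527088, -0.23766032]), np.float64(0.12079923808042917))
```

Request:
jog_arm([
  [[-3.6,-4.0,0.3],0,4.6],
  [[-3.6,-4.0,0.3],0,4.6],
  [[-3.6,-4.1,0.3],0,4.6],
  [[-3.6,-4.1,0.3],0,4.6],
  [[-3.55,-4.1,0.4],0,4.6],
  [[-3.55,-4.12,0.4],-4,4.6],
  [[0,0,0],0,4.6],
  [[0,0,0],0,4.6],
])

```text
time_s: 16.27
tcp_pos: [0.4728, 0.0179, 0.1966]
eef_rot: [180.0, 0.0, -9.0]
contact_force: [0.1, 0.1, 0.3]
gripper_width: 0.0459
gripper_force: 0.0
```

Run:
```python
from h import *
s=get_state();print(s['joints'].round(1));goto(s,[.4749,.017,.068],-9,5)
p=capture("wrist");K,T=cam(p,s);b=p['pixels'].copy()
for r in regions_of(p,"pot_a"):
    print(r['confidence'],r['pixel'],ray(K,T,r['pixel'],.11).round(4), fit([(K,T,r['pixels'])],cyl(.035,.038),.082,ray(K,T,r['pixel'],.11)))
p=capture("top");K,T=cam(p)
cv2.imwrite("pics/t9.png",cv2.resize(np.hstack([b,p['pixels']]),(800,300)))
```

```text
[ 26.1   1.3 -24.    0.  -64.8  54.9]
shift cm [ 0.22  0.05 12.86] turn 0.0 len 12.9
0.6 [279.3, 206.3] [0.4712 0.0173 0.11  ] (array([0.47203558, 0.01755051, 0.11589223]), np.float64(0.8965790621159868))
0.57 [59.4, 155.5] [0.5457 0.1969 0.11  ] (array([0.54369031, 0.20027252, 0.07960463]), np.float64(0.8550474547023296))
```

View pics/t9.png

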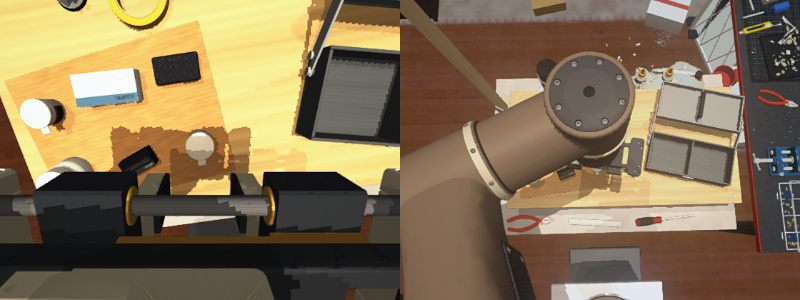

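The top view shows the tray fully back with the wells open, and the front pot is centred between the fingers. Descending.

Request:
jog_arm([
  [[0.1,0,3],0,4.6],
  [[0,0,3],0,4.6],
  [[0,0,3],0,4.6],
  [[0,0,2.4],0,4.6],
  [[0,0,1.4],0,4.6],
  [[0,0,0],0,4.6],
  [[0,0,0],0,2.8],
  [[0,0,0],0,2.8],
  [[0,0,0],0,2.8],
  [[0,0,0],0,2.8],
], newtons=12)

```text
time_s: 17.68
tcp_pos: [0.4749, 0.0178, 0.07]
eef_rot: [-180.0, -0.1, -9.0]
contact_force: [0.2, -0.8, 5.1]
gripper_width: 0.0347
gripper_force: 12.0
```

Run:
```python
from h import *
s=get_state();s['tcp_pos'][2]=.18;goto(s,[.4749,-.291,.18],-13,5)
```

```text
shift cm [ 4.85 30.5   0.  ] turn 4.0 len 30.9
```

Request:
jog_arm([
  [[0,0,-2],0,2.8],
  [[0,0,-4.5],0,2.8],
  [[0,0,-4.5],0,2.8],
  [[0,0,0],0,2.8],
])

```text
time_s: 18.18
tcp_pos: [0.4761, 0.0184, 0.1826]
eef_rot: [-179.8, -0.3, -9.0]
contact_force: [-0.0, -0.3, -0.8]
gripper_width: 0.0351
gripper_force: 12.0
```

Request:
jog_arm([
  [[0.8,5.08,0],0,2.8],
  [[0.8,5.08,0],0,2.8],
  [[0.8,5.08,0],0,2.8],
  [[0.8,5.08,0],0,2.8],
  [[0.8,5.08,0],0,2.8],
  [[0.85,5.1,0],4,2.8],
  [[0,0,0],0,2.8],
  [[0,0,0],0,2.8],
])

```text
time_s: 19.18
tcp_pos: [0.4733, -0.291, 0.1781]
eef_rot: [-180.0, 0.1, -13.1]
contact_force: [0.7, -0.5, -0.7]
gripper_width: 0.0348
gripper_force: 12.0
```

Run:
```python
from h import *
s=get_state();goto(s,[.4749,-.291,.074],-13.1,5)
s['tcp_pos']=np.array([.4749,-.291,.17]);goto(s,[.5434,.2025,.17],-20,5)
```

```text
shift cm [ 0.16 -0.04 10.41] turn -0.0 len 10.4
shift cm [ -4.51 -49.62  -0.  ] turn 6.9 len 49.8
```

Request:
jog_arm([
  [[0.1,0,3],0,2.8],
  [[0,0,3],0,2.8],
  [[0,0,2],0,2.8],
  [[0,0,1.5],0,2.8],
  [[0,0,0.9],0,2.8],
  [[0,0,0],0,2.8],
  [[0,0,0],0,2.8],
])

```text
time_s: 20.05
tcp_pos: [0.4756, -0.2915, 0.0759]
eef_rot: [180.0, -0.1, -13.0]
contact_force: [0.4, 0.1, -0.2]
gripper_width: 0.0352
gripper_force: 12.0
```

Request:
jog_arm([
  [[0,0,0],0,4.8],
  [[0,0,0],0,4.8],
  [[0,0,0],0,4.8],
  [[0,0,-2],0,4.8],
  [[0,0,-4],0,4.8],
  [[0,0,-4],0,4.8],
  [[0,0,0],0,4.4],
])

```text
time_s: 20.92
tcp_pos: [0.4771, -0.2922, 0.1788]
eef_rot: [180.0, -0.4, -13.0]
contact_force: [0.2, -0.3, -0.8]
gripper_width: 0.0447
gripper_force: 0.0
```

Run:
```python
from h import *
s=get_state();p=capture("wrist");K,T=cam(p,s)
for r in regions_of(p,"pot_a"):
    print(r['confidence'],r['pixel'],fit([(K,T,r['pixels'])],cyl(.035,.038),.084,ray(K,T,r['pixel'],.11)))
goto(s,[.5434,.2025,.185],-20,5)
```

```text
0.56 [281.9, 213.3] (array([ 0.47269878, -0.29194997,  0.08783976]), np.float64(0.8908703570078687))
shift cm [ -4.69 -49.7   -0.62] turn 7.0 len 49.9
```

Request:
jog_arm([
  [[-0.52,-5.52,-0.07],0,4.4],
  [[-0.52,-5.52,-0.07],0,4.4],
  [[-0.52,-5.52,-0.07],0,4.4],
  [[-0.52,-5.52,-0.07],0,4.4],
  [[-0.52,-5.52,-0.07],0,4.4],
  [[-0.52,-5.52,-0.07],0,4.4],
  [[-0.52,-5.52,-0.07],0,4.4],
  [[-0.52,-5.52,-0.07],0,4.4],
  [[-0.53,-5.54,-0.06],7,4.4],
  [[0,0,0],0,4.4],
  [[0,0,0],0,4.4],
])

```text
time_s: 22.4
tcp_pos: [0.5408, 0.203, 0.18]
eef_rot: [179.9, 0.1, -20.0]
contact_force: [-0.4, -0.1, 0.5]
gripper_width: 0.0439
gripper_force: 0.0
```

Run:
```python
from h import *
s=get_state();print(s['gripper_width']);p=capture("wrist");K,T=cam(p,s);cv2.imwrite("pics/w10.png",p['pixels'])
for r in regions_of(p,"pot_a")[:3]:
    print(r['confidence'],r['pixel'],fit([(K,T,r['pixels'])],cyl(.035,.038),.082,ray(K,T,r['pixel'],.11)))
for r in regions_of(p,"white_carton")[:2]:
    print(r['confidence'],r['pixel'],fit([(K,T,r['pixels'])],box(.038,.075,.028),.082,ray(K,T,r['pixel'],.11),(-.1,.1)))
goto(s,[.5434,.2025,.070],-20,5)
```

```text
0.04386559866386427
0.7 [276.6, 207.3] (array([ 0.54203986,  0.20239742, -0.0518305 ]), np.float64(0.8888539482879105))
shift cm [ 0.26 -0.04 11.  ] turn 0.0 len 11.0
```

View pics/w10.png

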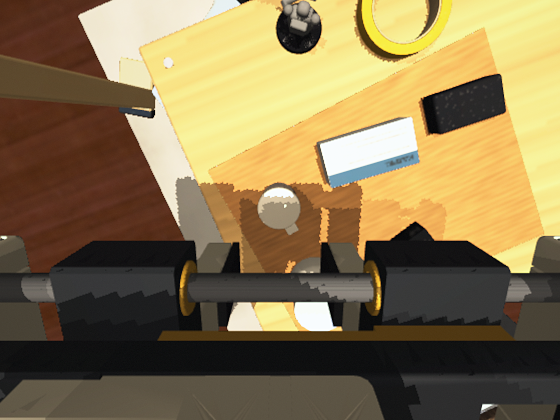

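The pot is at (278,207) with its tab at (292,228), clear of the finger line. I'll grip a little higher here so the gripper body clears the jar.

Request:
jog_arm([
  [[0.2,0,3],0,4.4],
  [[0,0,3],0,4.4],
  [[0,0,2.5],0,4.4],
  [[0,0,1.5],0,4.4],
  [[0,0,0],0,4.4],
  [[0,0,0],0,2.8],
  [[0,0,0],0,2.8],
  [[0,0,0],0,2.8],
  [[0,0,0],0,2.8],
])

```text
time_s: 23.68
tcp_pos: [0.5442, 0.203, 0.0824]
eef_rot: [-179.9, -0.1, -20.0]
contact_force: [0.0, -0.1, 5.9]
gripper_width: 0.035
gripper_force: 12.0
```

Request:
jog_arm([
  [[0,0,-2],0,2.8],
  [[0,0,-4],0,2.8],
  [[0,0,-4],0,2.8],
  [[0,0,0],0,2.8],
])

```text
time_s: 24.18
tcp_pos: [0.5451, 0.2038, 0.1849]
eef_rot: [-179.7, -0.2, -20.0]
contact_force: [-0.0, 0.2, -1.3]
gripper_width: 0.0345
gripper_force: 12.0
```

Run:
```python
from h import *
s=get_state();goto(s,[.5007,-.18,.185],-13.1,5)
```

```text
shift cm [ 8.970e+00  3.758e+01 -1.000e-02] turn -6.9 len 38.6
```

Request:
jog_arm([
  [[1.28,5.37,0],0,2.8],
  [[1.28,5.37,0],0,2.8],
  [[1.28,5.37,0],0,2.8],
  [[1.28,5.37,0],0,2.8],
  [[1.28,5.37,0],0,2.8],
  [[1.28,5.37,0],0,2.8],
  [[1.28,5.36,0],-6.9,2.8],
  [[0,0,0],0,2.8],
  [[0,0,0],0,2.8],
])

```text
time_s: 25.3
tcp_pos: [0.4982, -0.1811, 0.1805]
eef_rot: [-180.0, 0.1, -13.3]
contact_force: [0.1, -0.0, -0.4]
gripper_width: 0.0349
gripper_force: 12.0
```

Run:
```python
from h import *
s=get_state();goto(s,[.5007,-.18,.086],-13.1,5)
```

```text
shift cm [ 0.22 -0.17  9.45] turn -0.2 len 9.5
```

Request:
jog_arm([
  [[0.1,-0.1,3],0,2.8],
  [[0,0,3],0,2.8],
  [[0,0,2],0,2.8],
  [[0,0,1.1],0,2.8],
  [[0,0,0.4],0,2.8],
  [[0,0,0],0,2.8],
  [[0,0,0],0,2.8],
])

```text
time_s: 26.18
tcp_pos: [0.5005, -0.1803, 0.0871]
eef_rot: [-180.0, -0.1, -13.1]
contact_force: [-0.3, 0.3, 0.3]
gripper_width: 0.0349
gripper_force: 12.0
```

Request:
jog_arm([
  [[0,0,0],0,4.8],
  [[0,0,0],0,4.8],
  [[0,0,0],0,4.8],
  [[0,0,-2],0,4.8],
  [[0,0,-4],0,4.8],
  [[0,0,-4],0,4.8],
  [[0,0,-2],0,3],
])

```text
time_s: 27.05
tcp_pos: [0.5008, -0.1806, 0.2089]
eef_rot: [-180.0, -0.2, -13.1]
contact_force: [0.9, -0.5, -0.7]
gripper_width: 0.0424
gripper_force: 0.0
```

Run:
```python
from h import *
s=get_state();p=capture("wrist");K,T=cam(p,s);cv2.imwrite("pics/w11.png",p['pixels'])
for r in regions_of(p,"pot_a"):
    print(r['confidence'],r['pixel'],fit([(K,T,r['pixels'])],cyl(.035,.038),.084,ray(K,T,r['pixel'],.11)))
goto(s,[.6287,-.2690,.2],-13.1,5)
```

```text
0.91 [279.1, 203.2] (array([ 0.49802269, -0.18108722,  0.17029626]), np.float64(0.8958378448611893))
0.81 [400.3, 202.8] (array([ 0.47283967, -0.2938017 ,  0.06618832]), np.float64(0.8739549839228296))
shift cm [14.46  5.7   0.89] turn -0.0 len 15.6
```

View pics/w11.png

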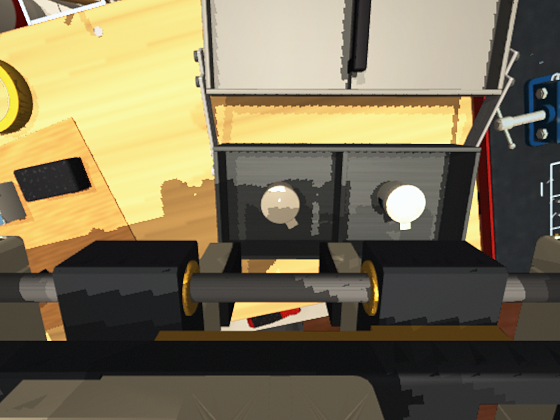

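Both pots stand upright in their wells, at (280,203) and (404,203). Returning to the bar.

Request:
jog_arm([
  [[4.8,1.9,0.3],0,3],
  [[4.8,1.9,0.3],0,3],
  [[4.9,1.9,0.3],0,3],
  [[0,0,0],0,3],
  [[0,0,0],0,3],
])

```text
time_s: 27.78
tcp_pos: [0.6275, -0.2688, 0.1958]
eef_rot: [-180.0, 0.1, -13.2]
contact_force: [0.4, -0.5, 0.1]
gripper_width: 0.0299
gripper_force: 0.0
```

Run:
```python
from h import *
s=get_state();goto(s,[.6293,-.2690,.112],-13.1,5)
```

```text
shift cm [ 0.18 -0.02  8.38] turn -0.1 len 8.4
```

Request:
jog_arm([
  [[0.1,0,3],0,3],
  [[0,0,2.5],0,3],
  [[0,0,1.7],0,3],
  [[0,0,1.0],0,3],
  [[0,0,0],0,3],
  [[0,0,0],0,0.5],
  [[0,0,0],0,0.5],
  [[0,0,0],0,0.5],
  [[0,0,0],0,0.5],
  [[0,0,0],0,0.5],
], newtons=40)

```text
time_s: 29.02
tcp_pos: [0.6296, -0.2692, 0.116]
eef_rot: [180.0, -0.1, -13.1]
contact_force: [-0.2, 1.0, 4.3]
gripper_width: 0.0092
gripper_force: 40.0
```

Reverse arc.

Request:
jog_arm([
  [[-0.4,0,-0.68],0,0.5],
  [[-0.46,0,-0.64],0,0.5],
  [[-0.52,0,-0.59],0,0.5],
  [[-0.57,0,-0.54],0,0.5],
  [[-0.62,0,-0.48],0,0.5],
  [[-0.66,0,-0.43],0,0.5],
  [[-0.7,0,-0.36],0,0.5],
  [[-0.73,0,-0.3],0,0.5],
  [[-0.75,0,-0.23],0,0.5],
  [[-0.77,0,-0.16],0,0.5],
  [[-0.78,0,-0.08],0,0.5],
  [[-0.79,0,-0.01],0,0.5],
])

```text
time_s: 30.52
tcp_pos: [0.5529, -0.2511, 0.161]
eef_rot: [-180.0, 0.0, -13.1]
contact_force: [3.0, 3.2, 6.7]
gripper_width: 0.0096
gripper_force: 40.0
```

Request:
jog_arm([
  [[-0.79,0,0.06],0,0.5],
  [[-0.78,0,0.13],0,0.5],
  [[-0.76,0,0.21],0,0.5],
  [[-0.74,0,0.28],0,0.5],
  [[-0.71,0,0.34],0,0.5],
  [[-0.67,0,0.41],0,0.5],
  [[-0.63,0,0.47],0,0.5],
  [[-0.59,0,0.52],0,0.5],
  [[-0.54,0,0.58],0,0.5],
  [[-0.4,0,0.52],0,0.5],
  [[0,0,0],0,0.5],
])

```text
time_s: 31.9
tcp_pos: [0.4887, -0.236, 0.1248]
eef_rot: [-180.0, 0.0, -13.2]
contact_force: [-0.2, 5.3, 3.5]
gripper_width: 0.0096
gripper_force: 40.0
```

Request:
jog_arm([
  [[0,0,0],0,3],
  [[0,0,0],0,3],
  [[0,0,0],0,3],
  [[0,0,0],0,3],
  [[0,0,-2.5],0,3],
  [[0,0,-5],0,5],
  [[0,0,-4],0,5],
  [[0,0,0],0,5],
])

```text
time_s: 32.9
tcp_pos: [0.4912, -0.237, 0.2438]
eef_rot: [180.0, -0.4, -13.1]
contact_force: [0.3, -1.1, -0.3]
gripper_width: 0.049
gripper_force: 0.0
```

Run:
```python
from h import *
s=get_state();print(s['joints'].round());p=capture("wrist");K,T=cam(p,s)
for r in regions_of(p,"grip_bar")[:1]:
    print(r['confidence'],fit([(K,T,r['pixels'])],box(.104,.228,.02),.128,(.4878,-.2355),(-.23,)))
goto(s,[.5682,.032,.21],-1,5);goto(s,[.5682,.032,.21],89,5)
```

```text
[ -5.   7. -12.   0. -71.  82.]
0.7 (array([ 0.48815013, -0.23644811, -0.23623486]), np.float64(0.9176796635645674))
shift cm [  1.39 -27.95   3.38] turn -12.1 len 28.2
shift cm [  1.39 -27.95   3.38] turn 77.9 len 28.2
```

Tray is down (fit at the original place). On to the sanding block; I'll grip across its 32 mm.

Request:
jog_arm([
  [[0.28,-5.59,0.68],0,4.6],
  [[0.28,-5.59,0.68],0,4.6],
  [[0.28,-5.59,0.68],0,4.6],
  [[0.28,-5.59,0.68],0,4.6],
  [[0.28,-5.59,0.68],0,4.6],
])

```text
time_s: 33.62
tcp_pos: [0.566, 0.0342, 0.2046]
eef_rot: [179.9, 0.1, -13.2]
contact_force: [0.4, -0.2, 0.4]
gripper_width: 0.0457
gripper_force: 0.0
```

Request:
jog_arm([
  [[0,0,0],9.7,4.6],
  [[0,0,0],9.7,4.6],
  [[0,0,0],9.7,4.6],
  [[0,0,0],9.7,4.6],
  [[0,0,0],9.7,4.6],
  [[0,0,0],9.7,4.6],
  [[0,0,0],9.7,4.6],
  [[0,0,0],9.7,4.6],
  [[0,0,0],0,4.6],
  [[0,0,0],0,4.6],
])

```text
time_s: 34.88
tcp_pos: [0.5662, 0.0325, 0.2054]
eef_rot: [179.9, -0.0, -90.5]
contact_force: [-0.7, -0.2, -0.9]
gripper_width: 0.046
gripper_force: 0.0
```

Run:
```python
from h import *
d=np.load("w1.npz");print("ring",ray(d['K'],d['T'],(367,52),.1),ray(d['K'],d['T'],(367,17),.1))
s=get_state();print(s['tcp_pos'],s['eef_rot'],s['joints'].round());p=capture("wrist");K,T=cam(p,s)
for t,b in(("sanding_block",box(.032,.055,.022)),("white_carton",box(.038,.075,.028)),("black_carton",box(.026,.045,.022))):
  for r in regions_of(p,t)[:2]:
    print(t,r['confidence'],r['pixel'],fit([(K,T,r['pixels'])],b,.082,ray(K,T,r['pixel'],.1),(-.1,.3)))
```

```text
ring [0.61966395 0.06479264 0.1       ] [0.65408487 0.05932074 0.1       ]
[0.56624594 0.03245188 0.20539816] [ 1.79930505e+02 -2.52844417e-02 -9.05426144e+01] [ 23.  10. -13.  -0. -67. -24.]
sanding_block 0.87 [277.4, 197.7] (array([ 0.56957872,  0.03036151, -0.03054376]), np.float64(0.9535906349347832))
white_carton 0.61 [286.5, 263.1] (array([ 0.56060004,  0.11701924, -0.05711129]), np.float64(0.5894378909365686))
```

Request:
jog_arm([
  [[0.15,-0.2,3],0.8,4.2],
  [[0,0,3],0,4.2],
  [[0,0,3],0,4.2],
  [[0,0,3],0,4.2],
  [[0,0,1.9],0,4.2],
  [[0,0,0],0,4.2],
  [[0,0,0],0,2],
  [[0,0,0],0,2],
  [[0,0,0],0,2],
  [[0,0,0],0,2],
], newtons=12)

```text
time_s: 36.33
tcp_pos: [0.5693, 0.0313, 0.0683]
eef_rot: [-179.9, 0.0, -91.5]
contact_force: [-1.0, 0.1, 6.8]
gripper_width: 0.032
gripper_force: 12.0
```

Request:
jog_arm([
  [[0,0,-2],0,2],
  [[0,0,-5],0,2],
  [[0,0,-5],0,2],
  [[0,0,-2],0,2],
  [[0,0,0],0,2],
])

```text
time_s: 36.95
tcp_pos: [0.5693, 0.0313, 0.209]
eef_rot: [-179.8, 0.1, -91.5]
contact_force: [-0.3, 1.0, -0.8]
gripper_width: 0.0317
gripper_force: 12.0
```

Run:
```python
from h import *
s=get_state();goto(s,[.4744,-.2934,.205],-103.2,5)
```

```text
shift cm [32.72  8.61  0.4 ] turn 11.7 len 33.8
```

Request:
jog_arm([
  [[4.67,1.23,0],0,2],
  [[4.67,1.23,0],0,2],
  [[4.67,1.23,0],0,2],
  [[4.67,1.23,0],0,2],
  [[4.67,1.23,0],0,2],
  [[4.67,1.23,0],0,2],
  [[4.7,1.23,0],5.8,2],
  [[0,0,0],5.9,2],
  [[0,0,0],0,2],
  [[0,0,0],0,2],
])

```text
time_s: 38.2
tcp_pos: [0.4734, -0.2932, 0.2064]
eef_rot: [179.9, 0.0, -103.1]
contact_force: [-0.8, 0.2, -0.2]
gripper_width: 0.0319
gripper_force: 12.0
```

Run:
```python
from h import *
s=get_state();goto(s,[.4744,-.2934,.120],-103.2,5)
```

```text
shift cm [-0.   -0.1   8.64] turn 0.1 len 8.6
```

Request:
jog_arm([
  [[0,-0.1,2.5],0,2],
  [[0,0,2.5],0,2],
  [[0,0,1.7],0,2],
  [[0,0,1.2],0,2],
  [[0,0,0.7],0,2],
  [[0,0,0],0,2],
  [[0,0,0],0,2],
])

```text
time_s: 39.08
tcp_pos: [0.4751, -0.294, 0.1218]
eef_rot: [-179.9, -0.0, -103.2]
contact_force: [-1.0, -0.8, -1.0]
gripper_width: 0.0317
gripper_force: 12.0
```

Request:
jog_arm([
  [[0,0,0],0,4.4],
  [[0,0,0],0,4.4],
  [[0,0,0],0,4.4],
  [[0,0,-2],0,4.4],
  [[0,0,-4],0,4.6],
  [[0,0,-4],0,5],
  [[0,0,0],0,5],
])

```text
time_s: 39.95
tcp_pos: [0.4765, -0.2947, 0.2249]
eef_rot: [-179.6, -0.0, -103.2]
contact_force: [0.3, 0.1, -0.8]
gripper_width: 0.0497
gripper_force: 0.0
```

Run:
```python
from h import *
s=get_state();goto(s,[.5602,.118,.205],-93,5)
p=capture("wrist");K,T=cam(p,s)
for r in regions_of(p,"sanding_block")[:2]:
    print(r['confidence'],r['pixel'],fit([(K,T,r['pixels'])],box(.032,.055,.022),.132,ray(K,T,r['pixel'],.15),(-.2,)))
```

```text
shift cm [-42.1    1.3    1.99] turn -10.2 len 42.2
0.7 [280.1, 206.4] (array([ 0.47549309, -0.295898  , -0.21202691]), np.float64(0.9297677065037231))
```

Request:
jog_arm([
  [[-5.26,0.16,0.24],0,5],
  [[-5.26,0.16,0.24],0,5],
  [[-5.26,0.16,0.24],0,5],
  [[-5.26,0.16,0.24],0,5],
  [[-5.26,0.16,0.24],0,5],
  [[-5.26,0.16,0.24],0,5],
  [[-5.26,0.16,0.24],0,5],
  [[-5.26,0.16,0.24],-10.2,5],
  [[0,0,0],0,5],
  [[0,0,0],0,5],
])

```text
time_s: 41.3
tcp_pos: [0.5579, 0.1184, 0.2007]
eef_rot: [179.9, -0.1, -93.1]
contact_force: [0.6, -1.0, 0.2]
gripper_width: 0.0505
gripper_force: 0.0
```

Run:
```python
from h import *
s=get_state();print(s['tcp_pos'],s['eef_rot']);p=capture("wrist");K,T=cam(p,s)
for r in regions_of(p,"white_carton")[:2]:
    print(r['confidence'],r['pixel'],fit([(K,T,r['pixels'])],box(.038,.075,.028),.082,ray(K,T,r['pixel'],.1),(-.1,.1)))
goto(s,[.5602,.118,.074],-93,5)
```

```text
[0.55786603 0.11843962 0.20069086] [ 1.79880257e+02 -6.92024432e-02 -9.30681460e+01]
0.75 [277.9, 199.2] (array([ 0.56043432,  0.11650062, -0.05688389]), np.float64(0.9786954465020936))
shift cm [ 0.03 -0.24 12.67] turn -0.1 len 12.7
```

Request:
jog_arm([
  [[0.1,-0.2,3],0,5],
  [[0,0,3],0,5],
  [[0,0,3],0,5],
  [[0,0,2.2],0,5],
  [[0,0,1.5],0,5],
  [[0,0,0],0,5],
  [[0,0,0],0,2.8],
  [[0,0,0],0,2.8],
  [[0,0,0],0,2.8],
  [[0,0,0],0,2.8],
], newtons=15)

```text
time_s: 42.65
tcp_pos: [0.5612, 0.1177, 0.076]
eef_rot: [-179.9, 0.0, -93.0]
contact_force: [-0.9, -0.1, 5.8]
gripper_width: 0.0379
gripper_force: 15.0
```

Request:
jog_arm([
  [[0,0,-2],0,2.8],
  [[0,0,-5],0,2.8],
  [[0,0,-5],0,2.8],
  [[0,0,-2],0,2.8],
  [[0,0,0],0,2.8],
])

```text
time_s: 43.28
tcp_pos: [0.5612, 0.118, 0.2167]
eef_rot: [-179.8, 0.1, -93.0]
contact_force: [0.2, -0.3, -0.6]
gripper_width: 0.0378
gripper_force: 15.0
```

Run:
```python
from h import *
s=get_state();goto(s,[.5012,-.1785,.213],-103.2,5)
```

```text
shift cm [29.93  4.42  0.37] turn 10.2 len 30.3
```

Request:
jog_arm([
  [[5,0.74,0],0,2.8],
  [[5,0.74,0],0,2.8],
  [[5,0.74,0],0,2.8],
  [[5,0.74,0],0,2.8],
  [[5,0.74,0],0,2.8],
  [[4.95,0.72,0],10.2,2.8],
  [[0,0,0],0,2.8],
  [[0,0,0],0,2.8],
])

```text
time_s: 44.28
tcp_pos: [0.4999, -0.1792, 0.2138]
eef_rot: [179.9, -0.0, -103.2]
contact_force: [0.4, 0.2, -0.7]
gripper_width: 0.0377
gripper_force: 15.0
```

Run:
```python
from h import *
s=get_state();goto(s,[.5012,-.1785,.128],-103.2,5)
```

```text
shift cm [-0.09 -0.12  8.58] turn -0.0 len 8.6
```

Request:
jog_arm([
  [[0,-0.1,2.5],0,2.8],
  [[0,0,2.5],0,2.8],
  [[0,0,1.7],0,2.8],
  [[0,0,1.2],0,2.8],
  [[0,0,0.7],0,2.8],
  [[0,0,0],0,2.8],
  [[0,0,0],0,2.8],
])

```text
time_s: 45.15
tcp_pos: [0.5019, -0.1794, 0.1296]
eef_rot: [-179.9, 0.0, -103.2]
contact_force: [0.5, 0.3, -0.1]
gripper_width: 0.038
gripper_force: 15.0
```

Request:
jog_arm([
  [[0,0,0],0,4.8],
  [[0,0,0],0,4.8],
  [[0,0,0],0,4.8],
  [[0,0,-2],0,4.8],
  [[0,0,-5],0,5],
  [[0,0,-5],0,5],
  [[-5,0,0],0,5],
  [[-5,0,0],0,5],
  [[0,0,0],0,5],
])

```text
time_s: 46.28
tcp_pos: [0.5249, -0.0797, 0.2491]
eef_rot: [-180.0, 0.0, -103.1]
contact_force: [-1.1, 0.3, 0.0]
gripper_width: 0.05
gripper_force: 0.0
```

Run:
```python
from h import *
s=get_state();p=capture("wrist");q=capture("scene")
cv2.imwrite("pics/end.png",cv2.resize(np.hstack([p['pixels'],q['pixels']]),(800,300)))
for pp,st in((p,s),(q,None)):
  K,T=cam(pp,st)
  for t,b,z,x0 in(("sanding_block",box(.032,.055,.022),.132,(.475,-.295)),("white_carton",box(.038,.075,.028),.132,(.501,-.179)),("grip_bar",box(.104,.228,.02),.128,(.488,-.235)),("screw_jar",cyl(.05,.055),.082,(.4544,.198)),("black_carton",box(.026,.045,.022),.082,(.459,.105))):
    for r in regions_of(pp,t)[:2]:
      print(t,round(r['confidence'],2),fit([(K,T,r['pixels'])],b,z,x0,(-.2,.3)))
```

```text
white_carton 0.97 (array([ 0.50244041, -0.17964735, -0.23871353]), np.float64(0.9699216526147423))
grip_bar 0.85 (array([ 0.48757336, -0.23660096, -0.23949039]), np.float64(0.7426504117378826))
sanding_block 0.73 (array([ 0.475, -0.295, -0.2  ]), np.float64(-0.0))
sanding_block 0.69 (array([ 0.4762941 , -0.29662994, -0.18824317]), np.float64(0.8385736196319018))
white_carton 0.8 (array([ 0.5029314 , -0.17851521, -0.29265769]), np.float64(0.9141554321966693))
white_carton 0.66 (array([ 0.52738707, -0.12712686,  0.80663084]), np.float64(0.16156614365913344))
grip_bar 0.88 (array([ 0.48813478, -0.23447888, -0.23030217]), np.float64(0.6760569512779205))
screw_jar 0.55 (array([0.45518131, 0.19791236, 0.49598285]), np.float64(0.8441390187573932))
black_carton 0.81 (array([0.45919511, 0.10490636, 0.42467064]), np.float64(0.8915801614763552))
```

View pics/end.png

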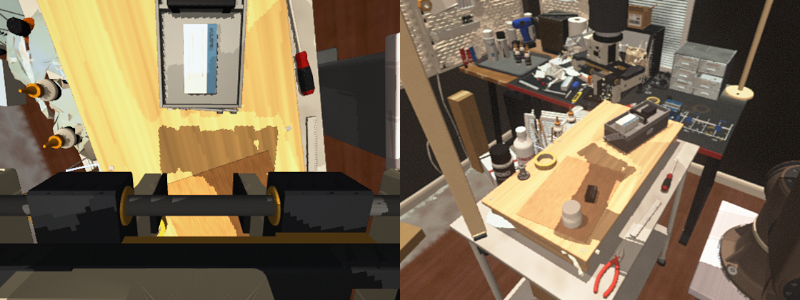

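The carton lies flat in the left half (200,60 in the left picture), the tray is down, and the jar and black carton have not moved. Handing in.

```bash
python3 -c "from plant import close_job;print(close_job())"
```

```text
the job is handed in; nothing more can be done
None
```

The paint box is packed and the job is handed in at about 46 s: a pot stands in each well, the tray is down, the white carton lies flat in the left half and the sanding block in the right, and the jar and black carton are where they started (no verdict came back on hand-in).

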